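Open the stall's cash box to its stop and put the coin roll away

TASK

Open the lid of the cash box by swinging it right back until it meets its stop and presses the sprung buffer there visibly in, but not to its end; the stop's setting differs from day to day, so feel for it. Leave the lid resting on the buffer, then set the coin roll that stands on the table upright on the floor of the empty compartment, without dropping or tipping it over. Leave the other things where they are.

Things in the scene. Friction and masses are not known exactly. Their poses are not given: they have to be found in the camera images.
- cashbox: Grey steel cash box fixed to the table, 120 (x) by 240 (y) by 75 high, walls, divider, floor 4 mm. Origin at the centre of its underside; x points from its front (handle side) to the hinge, z up. A divider at y = 0 makes two compartments about 112 by 114 mm, 71 deep; the +y one holds two coin rolls, the -y one is empty.
- lid (a joint): Lid's hinge angle, rad: 0 shut (starts 0 to 0.3), 1.57 upright, grows as it opens backwards. Grey lid 120 x 240 x 6 mm, about 0.5 kg, hinged on the box's far (+x) top edge. The stiff hinge holds it at any angle: turning it takes 0.5 Nm of friction plus or minus its weight. It meets the stop's buffer somewhere between 1.6 and 2.0 rad; where varies and must be felt.
- lid_handle (a point): Middle of the lid's handle: round steel bar 10 mm thick, 100 long, along box y, held 35 mm in front of the lid's front edge by two arms in the plane of the lid, nothing above it. With the lid shut: 155 mm in front of the hinge axis and 10 mm above it. Turns with the lid. It can be pinched from above; in a light pinch the bar turns between the fingers.
- lid_hinge (a point): Middle of the hinge axis, at the box's far top edge (box x = +60 mm, y = 0, z = 75.5 mm). The axis runs along the box's y; the lid opens by turning about +y (right-hand rule).
- buffer (a joint): Push-in of the round rubber buffer of the lid stop, in m: 0 untouched, 0.010 at its end. On a dark steel arm that does not give way, at the box's +y side behind the hinge; a pin on the lid meets it 70 mm from the hinge axis. Spring 1.5 N per mm: 2 mm in adds about 1.4 N, 9 mm about 6 N to the push at the handle. Once let go, hinge friction keeps the lid on it, pushed back to about 5 mm.
- bay (a point): Centre of the floor of the empty compartment (box x = 0, y = -59 mm, z = 4 mm); axes as the box's.
- coin_roll: The roll of coins to put away: a rigid upright cylinder wrapped in plain paper, 32 mm across and 62 high, about 0.2 kg (varies), standing alone on the table to the left or right of the box. Origin at the centre of its underside, z up its axis.
- stock_a: Coin roll of the same size, standing in the full (+y) compartment; bystander. Origin at the centre of its underside.
- stock_b: Second coin roll in the full compartment; bystander. Origin at the centre of its underside.
- jar: Glass jar with a steel cap, 54 mm across and 70 high, standing on the other side of the box from the coin roll; bystander. Origin under its centre.
- tape: Cardboard-coloured ring (tape spool), 100 mm across and 40 high, lying on the table; bystander. Origin under its centre.
- punnet_a: Clear punnet of dark berries, 100 by 140 by 59 mm, right rear; bystander. Origin under its centre.
- punnet_b: Clear punnet of dark berries, same size, left rear; bystander. Origin under its centre.
- mug: White mug, 80 mm across and 90 high, left, near the robot; bystander. Origin under its centre.
Not all that is in view belongs to the job. Leave any black, brown or turquoise look-alike of the coin_roll alone.

How it is judged:
By the outcome, as a careful person would: the job done as asked, in the order asked, and still so for the second after the job is handed in, with the robot touching nothing.
It also fails if it takes over 72 s, if anything falls off the work surface, if the arm or the gripper's body presses on something with over 40 N, if the wrist force passes 120 N, or if a joint passes its speed limit or range.

ROBOT

A 6-joint arm with a two-finger parallel gripper is mounted at the origin on the work surface. World frame = base frame: x ahead of the robot, y to its left, z up, the work surface at z = 0. Lengths are in m, angles in rad, forces in N, time in s.
With the tool pointing down it reaches from about 0.35 to 0.725 m from the base axis. Payload 6 kg.
Tool frame: the origin (TCP) lies between the finger pads; the fingertips stand 22 mm ahead of it and the grasp point (between the pads) lies 3 mm ahead of it; z points along the fingers, y is the direction in which the jaws open and shut (so a half turn about z gives the same grasp; the last joint's range is limited). The gripper opens to 85 mm and grips with 20 to 120 N. Pads are 22 mm wide; open, the fingers measure 114 mm over their backs; the gripper's body (76 mm by 85 mm) begins 54 mm behind the grasp point. The pads swing forward as they close: fully open they stand 13 mm farther back than shut.
Start: joints at [0.334, 0.04, 0.085, 0, -1.615, -0.334], TCP at [0.6, 0, 0.253] pointing down, gripper open.
Joint ranges: [-2.56, 2.56], [-1.29, 2.01], [-1.08, 1.49], [-3.29, 1.98], [-2.81, -0.18], [-2.99, 2.99]. Speed limits (rad/s): [2.57, 2.57, 3.01, 3.14, 3.14, 3.14].

INTERFACE

Orientations are given as a unit quaternion [w, x, y, z].
In Python, from plant import manip gives the robot as it stands.
- The arm moves only by the tool send_rows, never from a script. Its arguments are lists of equal length, an entry for each row: "delta_pos": the shift along the world's x, y, z in m, a list of three; "spin": the turn about the world's z in degrees. A call has 1 to 10 rows; each row is the pose to reach, as a shift and turn from the pose commanded when the call began; what a row does not reach only later rows make up. A row lasts 1/10 s, in which the tool goes at most 50 mm and 8.59 degrees, less where a joint would pass 70% of its speed; a pose out of reach is approached as far as the arm can. A call with a gripper value outside its range is refused whole. "hand" is the opening in per cent of the stroke, from 0 (shut) to 100 (fully open), set as the call begins (left out, the last holds). The fingers move at their own pace and stop on an object; the grip force is fixed at half the most. Time passes only in rows, so rows that repeat a pose let the fingers close. It gives the time, the measured TCP pose, the force and the opening at its end, in the units of the state.
- manip.state(): the state, without advancing time (a new reading comes with each control period).
- manip.grab_frame(name): name is "scene" or "side" or "wrist"; returns a dict with "frame" (400x640x3 uint8, red, green, blue), "z_map" (400x640 float32, m along the optical axis (not along the pixel's ray), 0 where there is no reading), "K" (3x3 intrinsics, pixels), "world_to_cam" (4x4, takes a point from world to camera coordinates); the wrist camera has in their place "T_tool_cam" (4x4, takes a point from camera to tool coordinates, whose origin is the TCP and whose axes are the flange's). Camera axes: x right, y down, z forward; pixel columns grow to the right and rows downward; lengths in m; the calibration is good to about 2 mm. The wrist camera is an equidistant fisheye: a pixel r from the principal point sees the ray r / f radians off the axis. A picture is of the moment at which its call begins: read the wrist's pose just before it.
- manip.close_job(): hands the job in, once; it reports no verdict.
Trained networks look in a picture, given as the dict that the camera call returned (one of the last four; its "shot" number tells which), for a name from the list of things; names that differ only in an ending like _2 or _b are one class to them, and where a whole thing is asked for, a point or a joint stands for the part that bears it (a point fixed in the world has none). Each returns a list of dicts, best first, with "confidence" (0 to 1); they miss things now and then, are a little off and sometimes report something else, mostly with a low value. They report only what shows in the picture. A call takes as long as a camera call. They do not tell look-alikes from the thing itself.
- manip.cut_out(picture, query): "mask" (400x640 bool, what is visible of it) and "extent" ([left, top, width, height] in pixels, round what is visible of it).
The state is a dict: "time": time; "qpos": joint angles; "qd": joint speeds; "effort": joint torques, N m; "eef_pos": TCP position; "eef_rot": TCP orientation; "contact_force": force on the tool from outside, world axes, zero at the start; "moment": the same for the moment, N m; "opening": finger opening in m.
Only numpy, scipy, OpenCV 4.12 (cv2) and the standard library are available. Lean on these libraries where they do the work, as an engineer would, in place of code of your own. Each camera call takes 0.05 s, during which the arm holds its last target.

## Working session

There is one attempt and no reset: what is moved stays moved. The work goes in short steps, Python scripts to look and compute and a tool call to move; the robot and the scene stay as the last step left them, time stands still between calls to the robot, and variables do not carry over. Pictures are saved under pics/ and viewed, and the job is handed in when it is done.

Besides the shell and the picture viewer there is one more tool, called after "Request:" in YAML: its name, and indented under it one key for each argument. send_rows: Moves the arm, as the interface text tells. Its arguments: {"type":"object","properties":{"delta_pos":{"type":"array"},"spin":{"type":"array"},"hand":{"type":"number"}},"required":["delta_pos","spin"]}

```bash
mkdir -p pics; ls
cat > h.py <<'E'
import numpy as np, cv2
from plant import manip
def save(p,name,crop=None,scale=1):
    f=p["frame"][:,:,::-1]
    if crop: x,y,w,h=crop; f=f[y:y+h,x:x+w]
    if scale!=1: f=cv2.resize(f,None,fx=scale,fy=scale,interpolation=cv2.INTER_CUBIC)
    cv2.imwrite("pics/"+name+".png",f)
def pts(p,mask=None):
    z=p["z_map"]; K=p["K"]; v,u=np.mgrid[:400,:640]
    m=z>0
    if mask is not None: m&=mask
    z=z[m];u=u[m];v=v[m]
    c=np.c_[(u-K[0,2])/K[0,0]*z,(v-K[1,2])/K[1,1]*z,z,np.ones_like(z)]
    return (c@np.linalg.inv(p["world_to_cam"]).T)[:,:3],u,v
def proj(p,X):
    X=np.atleast_2d(X); c=np.c_[X,np.ones(len(X))]@p["world_to_cam"].T
    return np.c_[c[:,0]/c[:,2]*p["K"][0,0]+p["K"][0,2],c[:,1]/c[:,2]*p["K"][1,1]+p["K"][1,2]]
E
python3 - <<'E'
from h import *
print(manip.state())
for n in("scene","side"):
    p=manip.grab_frame(n); save(p,n+"0")
    np.savez("/tmp/"+n+"0.npz",**{k:p[k] for k in p})
    for q in("cashbox","lid","lid_handle","buffer","coin_roll","jar"):
        for d in manip.cut_out(p,q):
            P,u,v=pts(p,d["mask"]); print(n,q,round(d["confidence"],2),d["extent"],np.percentile(P,[2,50,98],axis=0).round(3).tolist() if len(P) else None)
print(manip.state()["time"])
E
```

```text
pics
{'time': 0.0, 'qpos': array([ 3.33678589e-01,  4.08259759e-02,  8.37949919e-02, -5.13884331e-04,
       -1.61551688e+00, -3.33664372e-01]), 'qd': array([-0.00138607,  0.00037498, -0.00048488, -0.00074044,  0.0007021 ,
        0.00157425]), 'effort': array([-7.27207535e-04, -3.68200672e+01,  3.47413230e+01,  6.93227157e+00,
       -5.48646509e-03, -9.47124363e-06]), 'eef_pos': array([5.99697402e-01, 8.49016919e-05, 2.52252259e-01]), 'eef_rot': array([ 6.75870704e-04,  7.07119477e-01, -7.07093497e-01, -6.13237006e-04]), 'contact_force': array([ 0.58496269, -0.21461344, -0.887963  ]), 'moment': array([ 0.00956846, -0.01467522,  0.02227103]), 'opening': 0.0853981304326791}
scene lid 0.7 [375.3, 208.8, 8.2, 14.6] [[0.618, 0.102, 0.137], [0.628, 0.108, 0.149], [0.634, 0.117, 0.153]]
scene lid 0.61 [253.0, 193.4, 111.4, 78.9] [[0.485, -0.155, 0.081], [0.576, -0.049, 0.086], [0.646, 0.075, 0.099]]
scene lid_handle 0.69 [254.2, 194.2, 107.9, 81.0] [[0.478, -0.156, 0.08], [0.575, -0.049, 0.086], [0.647, 0.075, 0.099]]
scene coin_roll 0.73 [178.0, 248.7, 22.4, 30.5] [[0.502, -0.345, 0.002]
[... 630 characters left out ...]
4]]
side lid 0.63 [255.9, 168.7, 69.4, 79.2] [[0.483, -0.15, 0.081], [0.568, -0.029, 0.087], [0.641, 0.079, 0.1]]
side lid_handle 0.97 [256.0, 170.8, 69.0, 77.7] [[0.481, -0.154, 0.054], [0.567, -0.032, 0.086], [0.644, 0.079, 0.1]]
side coin_roll 0.71 [302.9, 151.1, 7.0, 22.6] [[0.51, -0.262, 0.003], [0.522, -0.25, 0.036], [0.54, -0.244, 0.065]]
side coin_roll 0.59 [340.0, 135.5, 10.0, 16.7] [[0.396, -0.359, 0.005], [0.411, -0.348, 0.042], [0.426, -0.339, 0.066]]
side coin_roll 0.5 [317.8, 135.9, 14.5, 24.8] [[0.449, -0.4, -0.002], [0.468, -0.307, 0.038], [0.487, -0.298, 0.067]]
side jar 0.71 [297.0, 341.1, 22.7, 33.8] [[0.461, 0.336, 0.013], [0.483, 0.367, 0.069], [0.506, 0.381, 0.075]]
0.7
```

View pics/scene0.png

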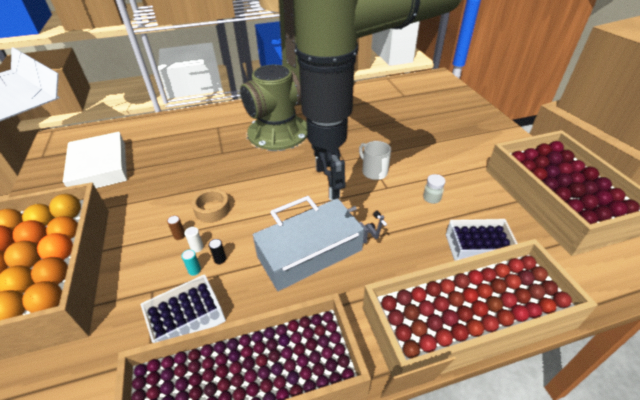

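View pics/side0.png

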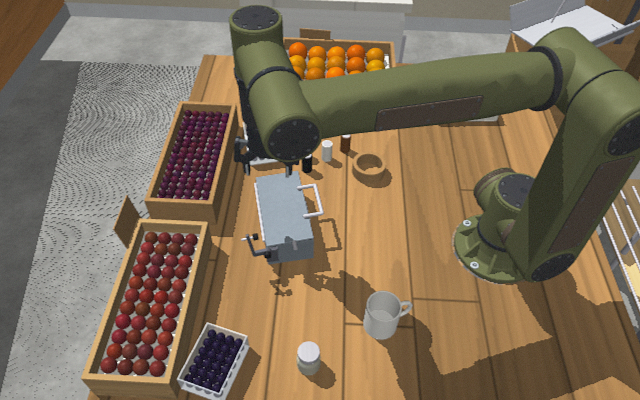

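Run:
```python
import cv2
a=cv2.imread('pics/scene0.png')[205:290,155:240]
cv2.imwrite('pics/rolls.png',cv2.resize(a,None,fx=6,fy=6,interpolation=cv2.INTER_CUBIC))
a=cv2.imread('pics/side0.png')[120:270,225:365]
cv2.imwrite('pics/sidebox.png',cv2.resize(a,None,fx=4,fy=4,interpolation=cv2.INTER_CUBIC))
a=cv2.imread('pics/scene0.png')[170:300,240:400]
cv2.imwrite('pics/scenebox.png',cv2.resize(a,None,fx=4,fy=4,interpolation=cv2.INTER_CUBIC))
```

```text
(no output)
```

View pics/rolls.png

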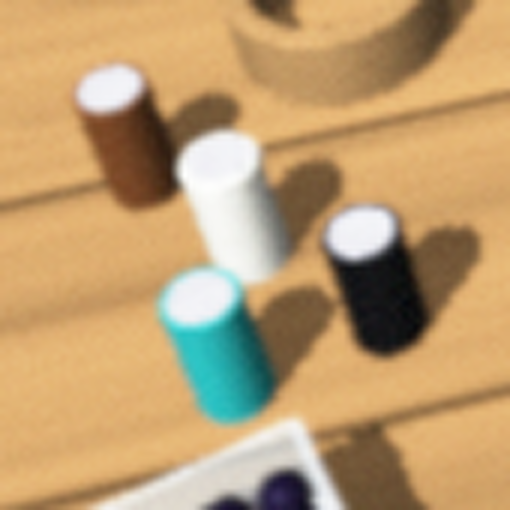

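View pics/sidebox.png

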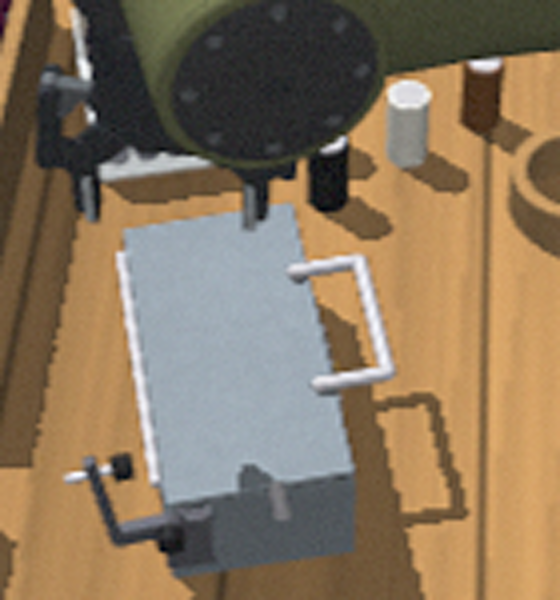

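View pics/scenebox.png

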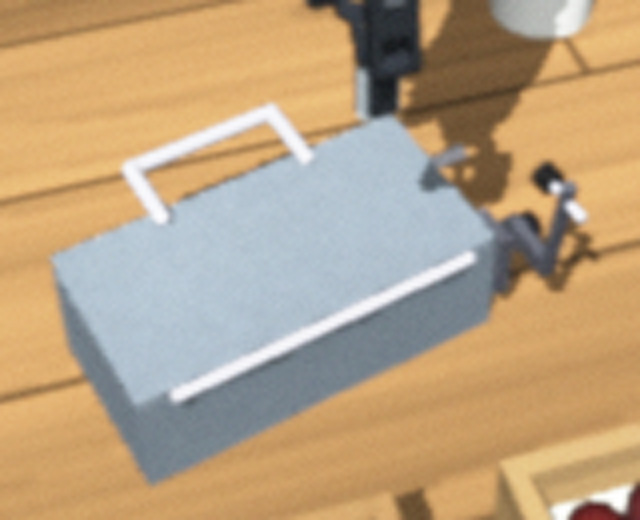

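The scene camera shows four similar rolls: brown (176,228), white (194,240), teal (191,262) and black (217,252). The white plain-paper one is the coin_roll. Next I measure the box, handle and roll.

Run:
```python
from h import *
from scipy.optimize import minimize
D={n:dict(np.load(f"/tmp/{n}0.npz")) for n in("scene","side")}
A=[]
for n,p in D.items():
    P,u,v=pts(p); C=p["frame"][v,u]
    m=(P[:,0]>.4)&(P[:,0]<.72)&(P[:,1]>-.2)&(P[:,1]<.15)&(P[:,2]>.07)&(P[:,2]<.13)
    P=P[m];C=C[m].astype(int)
    # lid grey-blue: 
    lid=(C[:,2]>C[:,0]+10)&(C[:,2]>90)
    L=P[lid]; 
    for _ in range(4):
        c=np.linalg.lstsq(np.c_[L[:,:2],np.ones(len(L))],L[:,2],rcond=None)[0]
        r=L[:,2]-np.c_[L[:,:2],np.ones(len(L))]@c; L=L[abs(r)<.004]
    print(n,len(L),'plane',c.round(4),'tilt',np.arctan(np.hypot(*c[:2])), 'downhill dir yaw deg',np.degrees(np.arctan2(-c[1],-c[0])))
    R=cv2.minAreaRect(L[:,:2].astype(np.float32)*1000); print(R, cv2.boxPoints(R).round(0).tolist())
    br=(C.min(1)>185)
    W=P[br]; print('white',len(W)); 
    # split by z & x
    for w in W[::max(1,len(W)//40)]: print(w.round(3),end=' ')
    print()
    # roll
    P,u,v=pts(p); C=p["frame"][v,u].astype(int)
    m=(np.hypot(P[:,0]-.468,P[:,1]+.315)<.035)&(P[:,2]>.057)&(P[:,2]<.075)
    print('roll top',m.sum(),P[m].mean(0),P[m].min(0),P[m].max(0))
```

```text
scene 3903 plane [-0.0553 -0.0128  0.1171] tilt 0.05669244393763424 downhill dir yaw deg 13.010149067736386
((585.6873779296875, -27.772918701171875), (147.7480010986328, 260.3291320800781), 13.266704559326172) [[484.0, 82.0], [544.0, -171.0], [687.0, -138.0], [628.0, 116.0]]
white 734
[ 0.468 -0.016  0.099] [ 0.474 -0.037  0.1  ] [ 0.479 -0.03   0.099] [ 0.478 -0.03   0.095] [ 0.493 -0.01   0.099] [0.5  0.03 0.09] [0.501 0.027 0.088] [ 0.484 -0.086  0.099] [ 0.487 -0.092  0.1  ] [ 0.489 -0.092  0.099] [ 0.493 -0.093  0.099] [ 0.496 -0.094  0.099] [ 0.499 -0.109  0.099] [ 0.534 -0.001  0.089] [ 0.528 -0.059  0.09 ] [ 0.528 -0.089  0.09 ] [ 0.534 -0.083  0.087] [ 0.543 -0.085  0.089] [ 0.539 -0.116  0.089] [ 0.554 -0.092  0.089] [ 0.563 -0.092  0.088] [0.613 0.062 0.081] [ 0.568 -0.117  0.087] [ 0.578 -0.093  0.086] [0.619 0.045 0.08 ] [0.622 0.041 0.081] [0.622 0.019 0.081] [0.627 0.024 0.081] [0.628 0.007 0.081] [ 0.596 -0.124  0.085] [ 0.633 -0.005  0.081] [ 0.637 -0.013  0.08 ] [ 0.636 -0.022  0.076] [ 0.64  -0.038  0.08 ] [ 0.642 -0.048  0.079] [ 0.643 -0.079  0.081] [ 0.648 -0.0
[... 953 characters left out ...]
[ 0.478 -0.054  0.101] [ 0.64  -0.051  0.085] [ 0.477 -0.044  0.1  ] [ 0.475 -0.041  0.1  ] [ 0.641 -0.039  0.082] [ 0.638 -0.036  0.082] [ 0.635 -0.034  0.081] [ 0.474 -0.027  0.096] [ 0.469 -0.024  0.096] [ 0.636 -0.018  0.083] [ 0.474 -0.014  0.1  ] [ 0.499 -0.01   0.099] [ 0.484 -0.01   0.099] [ 0.63  -0.011  0.083] [ 0.502 -0.007  0.098] [ 0.486 -0.009  0.097] [ 0.509 -0.003  0.098] [ 0.631 -0.001  0.083] [0.625 0.006 0.085] [0.624 0.013 0.081] [0.623 0.023 0.08 ] [0.622 0.032 0.08 ] [0.621 0.041 0.078] [0.618 0.047 0.079] [0.617 0.056 0.078] [0.611 0.063 0.079] 
roll top 77 [ 0.46707473 -0.31242996  0.06338514] [ 0.45256402 -0.33073926  0.05733308] [ 0.48316059 -0.29813398  0.06966245]
```

Run:
```python
from h import *
D={n:dict(np.load(f"/tmp/{n}0.npz")) for n in("scene","side")}
for n,p in D.items():
    P,u,v=pts(p); C=p["frame"][v,u].astype(int)
    br=(C.min(1)>170)
    y=np.radians(13.5); ex=np.array([np.cos(y),np.sin(y)]); ey=np.array([-ex[1],ex[0]])
    for nm,c0,hl,zl in(("hinge",(.637,-.028),.1,.07),("handle",(.478,-.06),.07,.085)):
        d=P[:,:2]-np.array(c0); m=br&(abs(d@ex)<.012)&(abs(d@ey)<hl+.03)&(P[:,2]>zl)&(P[:,2]<.115)
        Q=P[m]; 
        vx,vy,x0,y0=cv2.fitLine(Q[:,:2].astype(np.float32),cv2.DIST_HUBER,0,.001,.001).ravel()
        s=(Q[:,0]-x0)*vx+(Q[:,1]-y0)*vy
        a=np.percentile(s,[1,99]); print(n,nm,m.sum(),'yaw',np.degrees(np.arctan(-vx/vy)),'ends',[(round(x0+t*vx,4),round(y0+t*vy,4)) for t in a],'mid',round(x0+a.mean()*vx,4),round(y0+a.mean()*vy,4),'len',np.ptp(a),'z',np.percentile(Q[:,2],[10,50,90]).round(4))
```

```text
scene hinge 603 yaw 13.517214 ends [(np.float64(0.6067), np.float64(0.0797)), (np.float64(0.6586), np.float64(-0.1365))] mid 0.6326 -0.0284 len 0.22240755068896745 z [0.0783 0.0814 0.0838]
scene handle 164 yaw 13.451782 ends [(np.float64(0.4726), np.float64(-0.0119)), (np.float64(0.4973), np.float64(-0.1151))] mid 0.485 -0.0635 len 0.10606118628927662 z [0.0951 0.0986 0.1008]
side hinge 158 yaw 13.377318 ends [(np.float64(0.6123), np.float64(0.0673)), (np.float64(0.6569), np.float64(-0.1203))] mid 0.6346 -0.0265 len 0.19287642433619653 z [0.078  0.0814 0.0842]
side handle 103 yaw 13.502134 ends [(np.float64(0.4702), np.float64(-0.0105)), (np.float64(0.4947), np.float64(-0.1124))] mid 0.4824 -0.0614 len 0.10483863154063602 z [0.0978 0.0999 0.1028]
```

Request:
send_rows:
  delta_pos:
    - [-0.04,-0.02,0]
    - [-0.08,-0.04,0]
    - [-0.118,-0.063,-0.03]
    - [-0.118,-0.063,-0.06]
    - [-0.118,-0.063,-0.06]
    - [-0.118,-0.063,-0.06]
  spin: [6,13.5,13.5,13.5,13.5,13.5]
  hand: 28

```text
time: 1.3
eef_pos: [0.4822, -0.0631, 0.1941]
eef_rot: [0.0, 0.785, -0.619, 0.0]
contact_force: [0.7, 0.3, 0.7]
opening: 0.0239
```

Run:
```python
from h import *
s=manip.state(); print(s)
w=manip.grab_frame("wrist"); save(w,"w1")
p=manip.grab_frame("side"); save(p,"s1",(220,120,160,150),4)
print(w["K"],w["T_tool_cam"])
```

```text
{'time': 1.3, 'qpos': array([ 2.86354785e-01, -2.68848539e-01, -3.06347869e-01,  8.44793790e-04,
       -1.53342153e+00, -5.07906318e-02]), 'qd': array([ 0.00546932,  0.00898509,  0.05021638,  0.01204937,  0.00029187,
       -0.00078303]), 'effort': array([-1.89620107e-01, -2.06537569e+01,  3.25183225e+01,  6.44057885e+00,
        1.60240143e-02,  3.35280209e-03]), 'eef_pos': array([ 0.48222586, -0.06313684,  0.19412827]), 'eef_rot': array([ 2.94955356e-04,  7.85309530e-01, -6.19103190e-01,  3.08297903e-04]), 'contact_force': array([0.67251326, 0.26235652, 0.70856038]), 'moment': array([ 0.03339451, -0.03722655, -0.01143   ]), 'opening': 0.023901021953005114}
[[309.70691629   0.         322.98945983]
 [  0.         309.70691629 197.08956136]
 [  0.           0.           1.        ]] [[-3.42166863e-04 -9.44677766e-01 -3.27999698e-01  8.42578473e-02]
 [ 9.99999473e-01 -6.40891381e-04  8.02650605e-04 -1.36885459e-04]
 [-9.68458360e-04 -3.27999250e-01  9.44677487e-01 -1.20546264e-01]
 [ 0.00000000e+00  0.00000000e+00  0.00000000e+00  1.00000000e+00]]
```

View pics/w1.png

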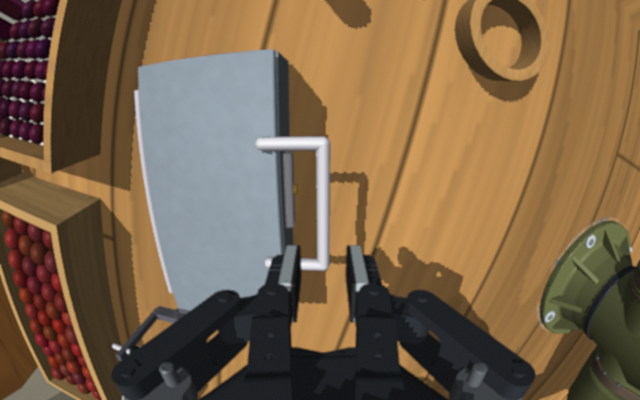

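View pics/s1.png

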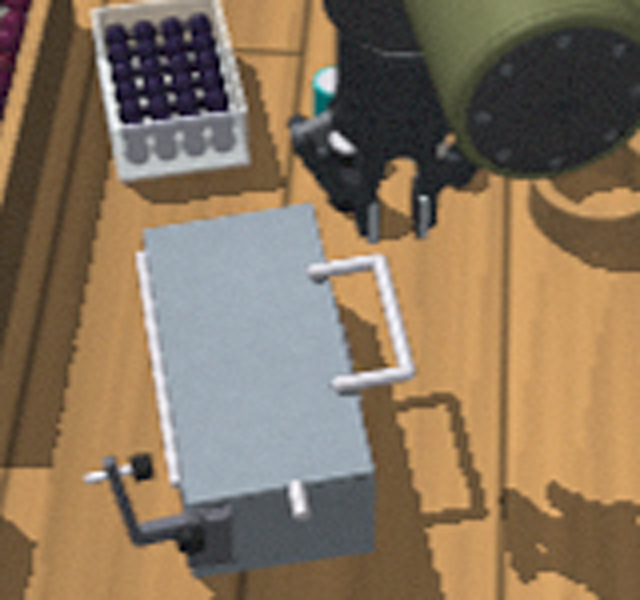

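The wrist view puts the bar at column 322, midway between the jaws (column 323). I descend and pinch it.

Request:
send_rows:
  delta_pos:
    - [0,0,-0.03]
    - [0,0,-0.06]
    - [0,0,-0.085]
    - [0,0,-0.097]
    - [0,0,-0.097]
    - [0,0,-0.097]
  spin: [0,0,0,0,0,0]

```text
time: 2.0
eef_pos: [0.4831, -0.0629, 0.098]
eef_rot: [-0.0, 0.785, -0.619, 0.001]
contact_force: [0.7, 0.1, 0.4]
opening: 0.0237
```

Request:
send_rows:
  delta_pos:
    - [0,0,0]
    - [0,0,0]
    - [0,0,0]
    - [0,0,0]
    - [0,0,0]
  spin: [0,0,0,0,0]
  hand: 5

```text
time: 2.5
eef_pos: [0.4823, -0.063, 0.0967]
eef_rot: [-0.0, 0.785, -0.619, 0.0]
contact_force: [0.2, -0.4, 1.0]
opening: 0.0076
```

Run:
```python
from h import *
s=manip.state(); print(s['time'],s['eef_pos'],s['contact_force'],s['moment'],s['opening'])
p=manip.grab_frame("side"); save(p,"s2",(220,120,160,150),4)
# arc from actual pose
H=np.array([.633,-.0275,.0755]); y=np.radians(13.5); ex=np.array([np.cos(y),np.sin(y),0])
t0=.055; f=lambda t: ex*(-.155*np.cos(t)+.010*np.sin(t))+np.array([0,0,1])*(.155*np.sin(t)+.01*np.cos(t))
print(H+f(t0))
for t in np.arange(.1,2.11,.05): print(round(t,2),(f(t)-f(t0)).round(4))
```

```text
2.5 [ 0.48228236 -0.06304201  0.09674096] [ 0.16017124 -0.40275008  0.96102279] [-0.27896034  0.21655504  0.00107168] 0.00762752786155831
[ 0.4830451  -0.06350099  0.09400558]
0.1 [0.001  0.0002 0.0069]
0.15 [0.0024 0.0006 0.0145]
0.2 [0.0042 0.001  0.0221]
0.25 [0.0063 0.0015 0.0295]
0.3 [0.0088 0.0021 0.0369]
0.35 [0.0117 0.0028 0.044 ]
0.4 [0.0149 0.0036 0.0511]
0.45 [0.0185 0.0044 0.0579]
0.5 [0.0223 0.0054 0.0646]
0.55 [0.0265 0.0064 0.071 ]
0.6 [0.0311 0.0075 0.0773]
0.65 [0.0359 0.0086 0.0833]
0.7 [0.0409 0.0098 0.089 ]
0.75 [0.0463 0.0111 0.0945]
0.8 [0.0519 0.0125 0.0997]
0.85 [0.0578 0.0139 0.1045]
0.9 [0.0639 0.0153 0.1091]
0.95 [0.0702 0.0169 0.1134]
1.0 [0.0767 0.0184 0.1173]
1.05 [0.0834 0.02   0.1209]
1.1 [0.0903 0.0217 0.1242]
1.15 [0.0973 0.0234 0.1271]
1.2 [0.1044 0.0251 0.1296]
1.25 [0.1117 0.0268 0.1317]
1.3 [0.119  0.0286 0.1335]
1.35 [0.1264 0.0304 0.1349]
1.4 [0.1339 0.0322 0.1359]
1.45 [0.1414 0.034  0.1366]
1.5 [0.149  0.0358 0.1368]
1.55 [0.1565 0.0376 0.1367]
1.6 [0.1641 0.0394 0.1361]
1.65 [0.1716 0.0412 0.1352]
1.7 [0.179  0.043  0.1339]
1.75 [0.1864 0.0447 0.1322]
1.8 [0.1937 0.0465 0.1302]
1.85 [0.2008 0.0482 0.1277]
1.9 [0.2079 0.0499 0.1249]
1.95 [0.2148 0.0516 0.1218]
2.0 [0.2215 0.0532 0.1183]
2.05 [0.2281 0.0548 0.1144]
2.1 [0.2344 0.0563 0.1102]
```

View pics/s2.png

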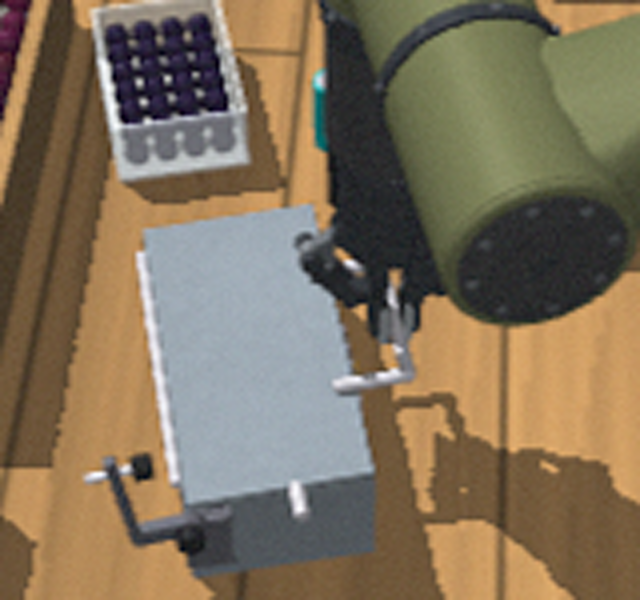

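Request:
send_rows:
  delta_pos:
    - [0.001,0,0.007]
    - [0.0024,0.0006,0.0145]
    - [0.0042,0.001,0.022]
    - [0.0063,0.0015,0.0295]
    - [0.0088,0.0021,0.037]
    - [0.0117,0.0028,0.044]
    - [0.0149,0.0036,0.051]
    - [0.0185,0.0044,0.058]
    - [0.0223,0.0054,0.0646]
  spin: [0,0,0,0,0,0,0,0,0]

```text
time: 3.45
eef_pos: [0.5028, -0.058, 0.1612]
eef_rot: [0.002, 0.785, -0.619, -0.002]
contact_force: [-8.7, -4.0, -2.6]
opening: 0.0077
```

Run:
```python
from h import *
s=manip.state(); print(s['time'],s['eef_pos'],s['contact_force'],s['moment'],s['opening'])
p=manip.grab_frame("side"); save(p,"s3",(200,100,200,170),4)
```

```text
3.45 [ 0.50276222 -0.05803058  0.161209  ] [-8.65376107 -4.03928023 -2.64683291] [-1.02194816  3.06472302  0.05930164] 0.007688722921803818
```

View pics/s3.png

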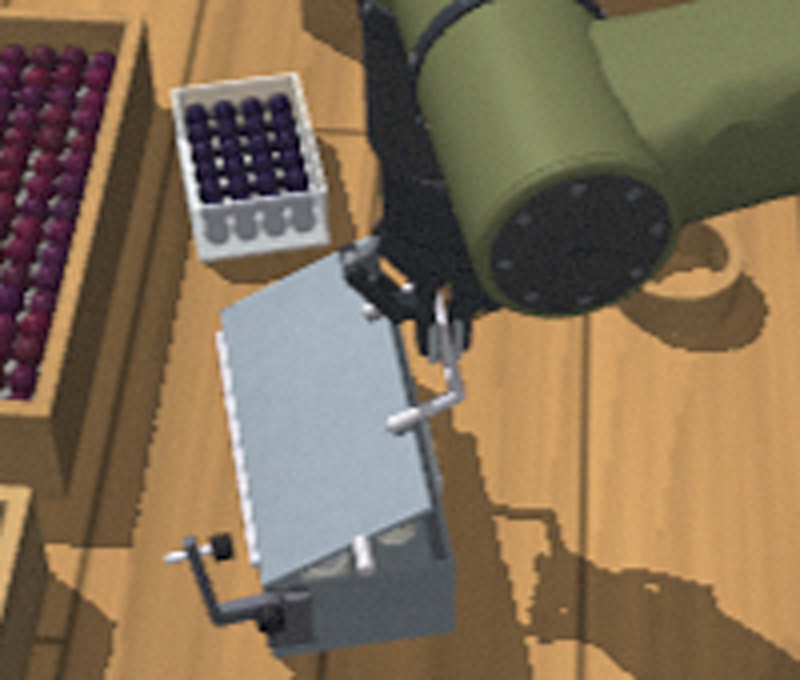

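Request:
send_rows:
  delta_pos:
    - [0.0042,0.001,0.0064]
    - [0.0088,0.0021,0.0127]
    - [0.0136,0.0032,0.0187]
    - [0.0186,0.0044,0.0244]
    - [0.024,0.0057,0.0299]
    - [0.0296,0.0071,0.0351]
    - [0.0355,0.0085,0.0399]
    - [0.0416,0.0099,0.0445]
    - [0.0479,0.0115,0.0488]
    - [0.0544,0.013,0.0527]
  spin: [0,0,0,0,0,0,0,0,0,0]

```text
time: 4.5
eef_pos: [0.5572, -0.0451, 0.2183]
eef_rot: [0.001, 0.785, -0.619, -0.0]
contact_force: [-20.0, 2.9, 19.9]
opening: 0.0076
```

Request:
send_rows:
  delta_pos:
    - [0.0067,0.0016,0.0036]
    - [0.0136,0.0033,0.0069]
    - [0.0206,0.005,0.0098]
    - [0.0277,0.0067,0.0123]
    - [0.035,0.0084,0.0144]
    - [0.035,0.0084,0.0144]
    - [0.035,0.0084,0.0144]
  spin: [0,0,0,0,0,0,0]

```text
time: 5.2
eef_pos: [0.5948, -0.0359, 0.2331]
eef_rot: [-0.002, 0.786, -0.619, 0.002]
contact_force: [-5.0, 2.3, 9.6]
opening: 0.0078
```

Run:
```python
from h import *
s=manip.state(); print(s['time'],s['eef_pos'],s['contact_force'],s['moment'],s['opening'])
p=manip.grab_frame("side"); save(p,"s4",(200,100,200,170),4)
```

```text
5.2 [ 0.59482606 -0.03592334  0.23314877] [-4.99432633  2.25742713  9.60901488] [0.65386685 1.68361723 0.03620536] 0.0077756342613351705
```

View pics/s4.png

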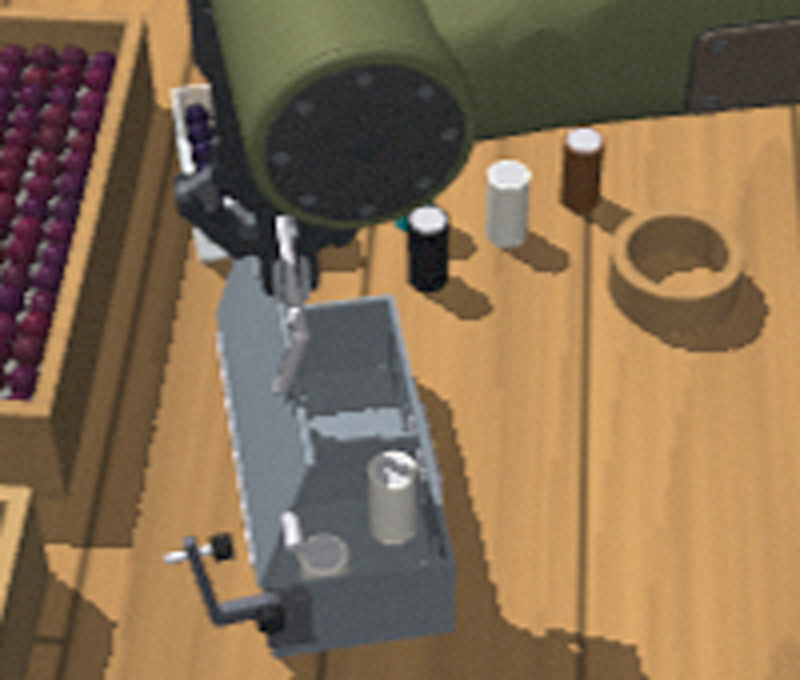

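Request:
send_rows:
  delta_pos:
    - [0,0,0]
    - [0,0,0]
    - [0,0,0.001]
    - [0.007,0.0017,0.002]
    - [0.015,0.0036,0.004]
    - [0.022,0.0053,0.005]
    - [0.03,0.0072,0.006]
    - [0.037,0.0089,0.006]
    - [0.045,0.0108,0.006]
    - [0.045,0.0108,0.006]
  spin: [0,0,0,0,0,0,0,0,0,0]
  hand: 20

```text
time: 6.25
eef_pos: [0.6398, -0.0249, 0.2329]
eef_rot: [-0.0, 0.785, -0.619, -0.0]
contact_force: [-0.2, 1.1, -1.2]
opening: 0.0172
```

Run:
```python
from h import *
s=manip.state(); print(s['time'],s['eef_pos'],s['contact_force'],s['moment'],s['opening'])
p=manip.grab_frame("side"); save(p,"s5",(200,100,200,170),4)
```

```text
6.25 [ 0.6397567  -0.02490584  0.23289272] [-0.20005775  1.05554667 -1.23893811] [-0.02935345 -0.00624873  0.01133357] 0.017174745320270253
```

View pics/s5.png

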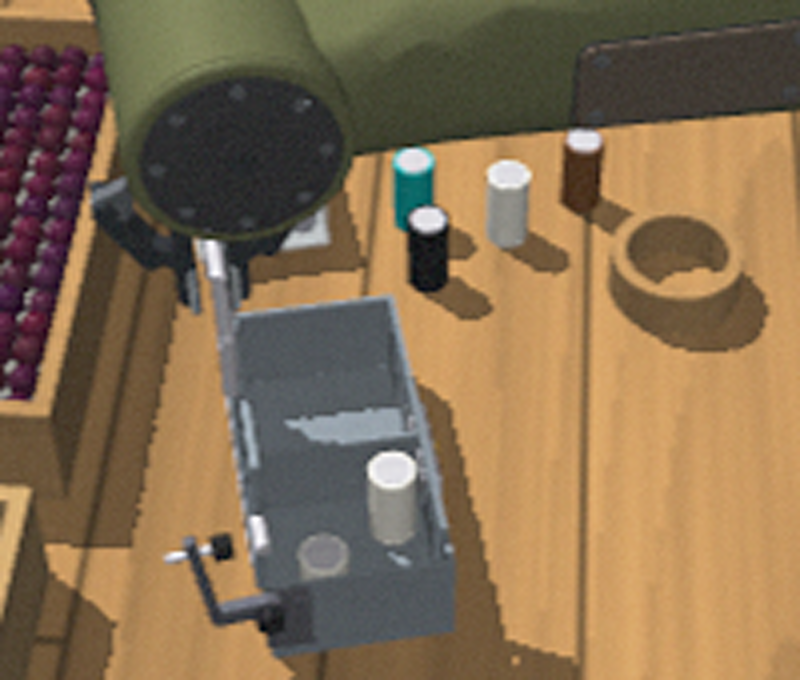

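Request:
send_rows:
  delta_pos:
    - [0.002,0.0005,0]
    - [0.004,0.001,0]
    - [0.006,0.0014,0]
    - [0.008,0.0019,0]
    - [0.01,0.0024,0]
  spin: [0,0,0,0,0]

```text
time: 6.8
eef_pos: [0.6486, -0.0229, 0.2334]
eef_rot: [0.0, 0.785, -0.619, -0.0]
contact_force: [-4.3, -1.1, -2.0]
opening: 0.0168
```

Request:
send_rows:
  delta_pos:
    - [0.002,0.0005,0]
    - [0.004,0.001,0]
    - [0.006,0.0014,0]
    - [0.008,0.0019,-0.001]
  spin: [0,0,0,0]

```text
time: 7.2
eef_pos: [0.6571, -0.0211, 0.2336]
eef_rot: [-0.0, 0.785, -0.619, 0.0]
contact_force: [-3.1, 0.2, 1.3]
opening: 0.0169
```

Run:
```python
from h import *
s=manip.state(); print(s['time'],s['eef_pos'],s['contact_force'],s['moment'],s['opening'])
p=manip.grab_frame("scene"); save(p,"c6",(220,130,200,150),4)
```

```text
7.2 [ 0.65707983 -0.02106862  0.23355816] [-3.11069102  0.16035206  1.30016559] [0.12942393 1.01366256 0.00485066] 0.016940174540221353
```

View pics/c6.png

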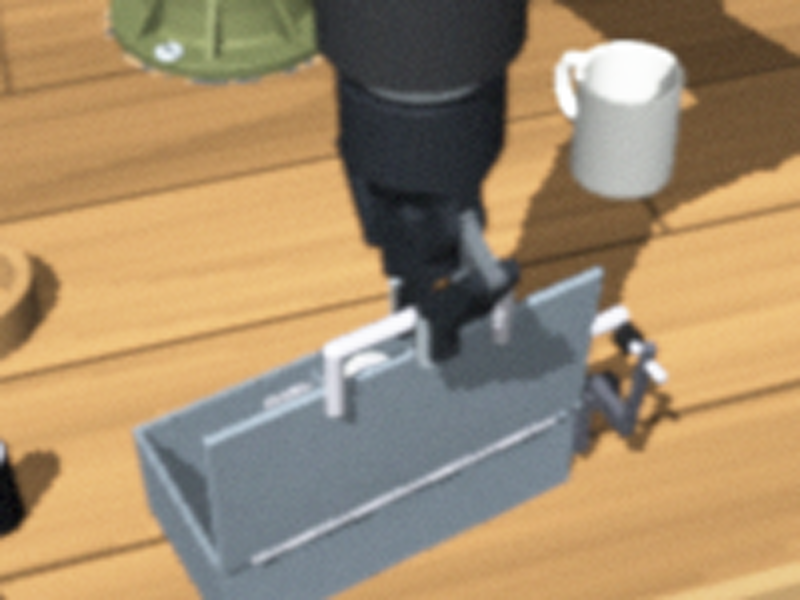

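Request:
send_rows:
  delta_pos:
    - [0.002,0.0005,0]
    - [0.004,0.001,-0.001]
    - [0.006,0.0014,-0.001]
  spin: [0,0,0]

```text
time: 7.55
eef_pos: [0.663, -0.0197, 0.2325]
eef_rot: [-0.0, 0.785, -0.619, 0.0]
contact_force: [-2.8, -0.2, 1.5]
opening: 0.017
```

```bash
cat > f.py <<'E'
from h import *
import sys
s=manip.state(); e=np.array([.9724,.2334,0]); print(s['time'],s['eef_pos'].round(4),s['contact_force'].round(2),s['moment'].round(3),'push',(-s['contact_force']@e).round(2),'m',(np.array([-e[1],e[0],0])@s['moment']).round(3))
p=manip.grab_frame("scene"); save(p,sys.argv[1],(330,170,100,75),8)
E
python3 f.py c7
```

```text
7.55 [ 0.663  -0.0197  0.2325] [-2.83 -0.25  1.52] [-0.111  0.908  0.004] push 2.81 m 0.909
```

View pics/c7.png

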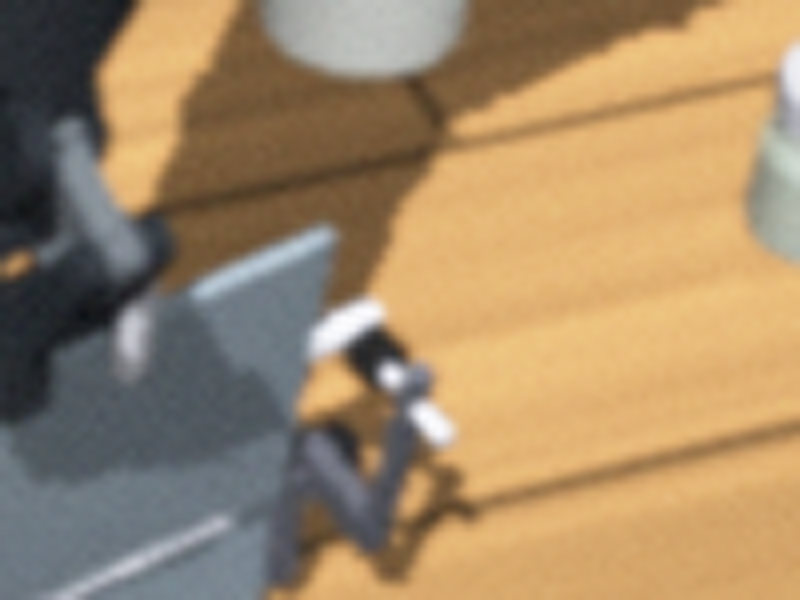

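Request:
send_rows:
  delta_pos:
    - [0.002,0.0005,0]
    - [0.004,0.001,-0.001]
  spin: [0,0]

```text
time: 7.8
eef_pos: [0.6669, -0.0188, 0.2313]
eef_rot: [-0.0, 0.785, -0.619, 0.0]
contact_force: [-2.1, 0.3, 1.5]
opening: 0.0174
```

```bash
python3 f.py c8
```

```text
7.8 [ 0.6669 -0.0188  0.2313] [-2.07  0.33  1.52] [-0.163  0.845  0.008] push 1.94 m 0.86
```

Request:
send_rows:
  delta_pos:
    - [0.002,0.0005,0]
    - [0.004,0.001,-0.001]
  spin: [0,0]

```text
time: 8.05
eef_pos: [0.6708, -0.0178, 0.2302]
eef_rot: [0.0, 0.785, -0.619, 0.0]
contact_force: [-4.1, -0.4, 2.8]
opening: 0.017
```

```bash
python3 f.py c9
```

```text
8.05 [ 0.6708 -0.0178  0.2302] [-4.09 -0.44  2.75] [-0.222  1.177 -0.013] push 4.08 m 1.197
```

View pics/c9.png

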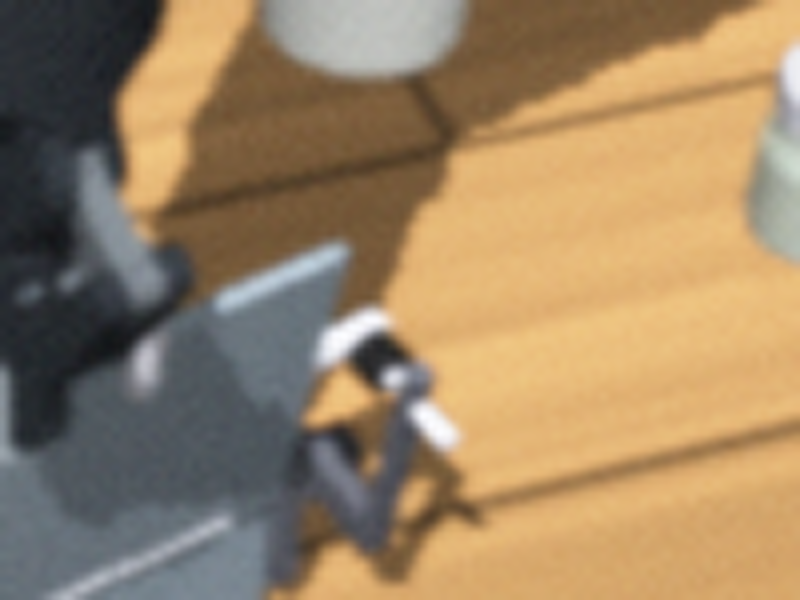

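Request:
send_rows:
  delta_pos:
    - [0.002,0.0005,-0.001]
    - [0.004,0.001,-0.001]
  spin: [0,0]

```text
time: 8.3
eef_pos: [0.6746, -0.0169, 0.229]
eef_rot: [0.0, 0.785, -0.619, -0.0]
contact_force: [-4.8, -1.8, 0.7]
opening: 0.017
```

```bash
python3 f.py c10
```

```text
8.3 [ 0.6746 -0.0169  0.229 ] [-4.83 -1.76  0.69] [-0.637  1.62  -0.046] push 5.1 m 1.724
```

Request:
send_rows:
  delta_pos:
    - [0.002,0.0005,-0.001]
    - [0.004,0.001,-0.001]
  spin: [0,0]

```text
time: 8.55
eef_pos: [0.6783, -0.0159, 0.2279]
eef_rot: [0.001, 0.785, -0.619, -0.0]
contact_force: [-6.0, -1.9, 0.2]
opening: 0.0173
```

```bash
python3 f.py c11
```

```text
8.55 [ 0.6783 -0.0159  0.2279] [-6.   -1.95  0.2 ] [-0.7    2.006  0.004] push 6.29 m 2.114
```

View pics/c11.png

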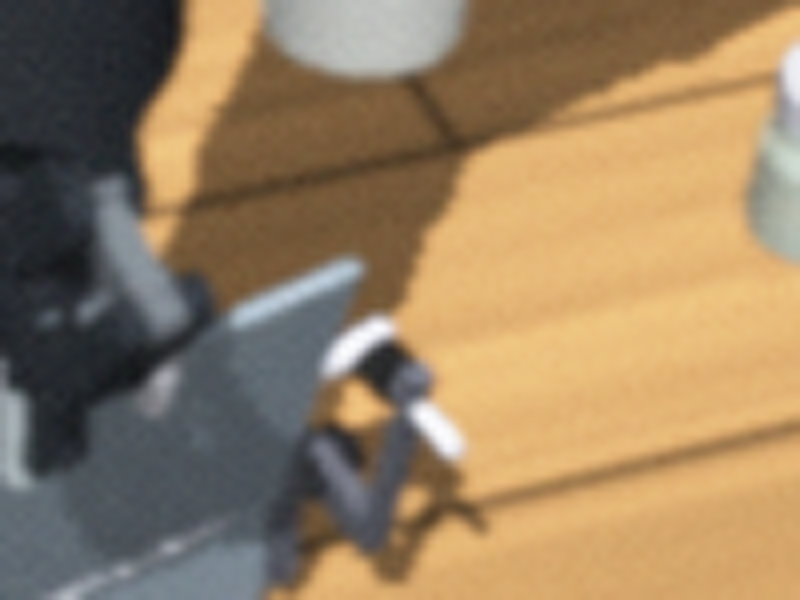

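Request:
send_rows:
  delta_pos:
    - [0.0015,0.0004,0]
    - [0.003,0.0007,-0.001]
    - [0.003,0.0007,-0.001]
    - [0.003,0.0007,-0.001]
  spin: [0,0,0,0]

```text
time: 9.0
eef_pos: [0.6814, -0.0152, 0.227]
eef_rot: [0.0, 0.785, -0.619, -0.0]
contact_force: [-5.3, -1.4, 2.2]
opening: 0.017
```

```bash
python3 f.py c12
```

```text
9.0 [ 0.6814 -0.0152  0.227 ] [-5.26 -1.45  2.24] [-0.543  1.756  0.012] push 5.45 m 1.834
```

View pics/c12.png

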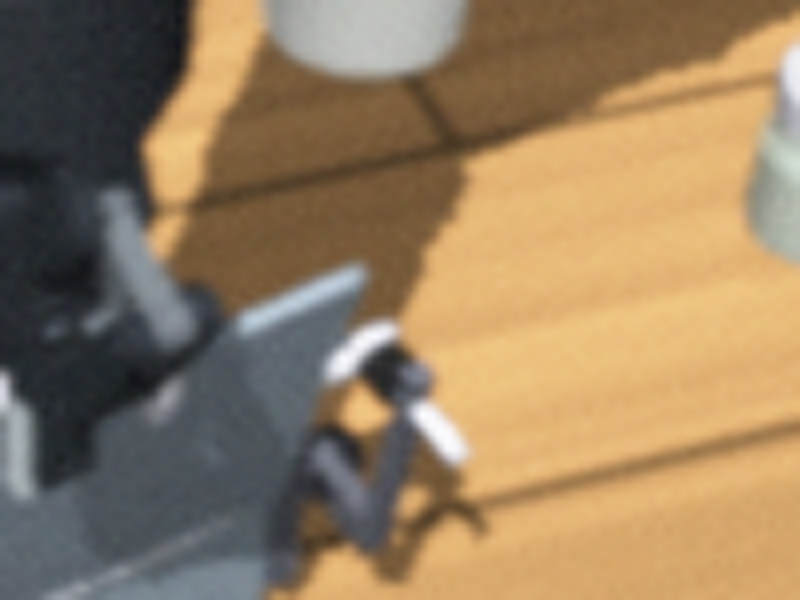

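Request:
send_rows:
  delta_pos:
    - [-0.001,0,0]
    - [-0.002,-0.0005,0]
    - [-0.003,-0.0007,0]
    - [-0.005,-0.0012,0]
    - [-0.006,-0.0014,0]
    - [-0.006,-0.0014,0.01]
    - [-0.006,-0.0014,0.03]
    - [-0.006,-0.0014,0.055]
    - [-0.006,-0.0014,0.055]
  spin: [0,0,0,0,0,0,0,0,0]
  hand: 45

```text
time: 9.95
eef_pos: [0.6767, -0.0168, 0.2877]
eef_rot: [-0.002, 0.785, -0.619, 0.003]
contact_force: [-0.3, 0.0, 0.2]
opening: 0.0385
```

```bash
python3 f.py c13
```

```text
9.95 [ 0.6767 -0.0168  0.2877] [-0.29  0.02  0.21] [0.026 0.008 0.001] push 0.28 m 0.002
```

View pics/c13.png

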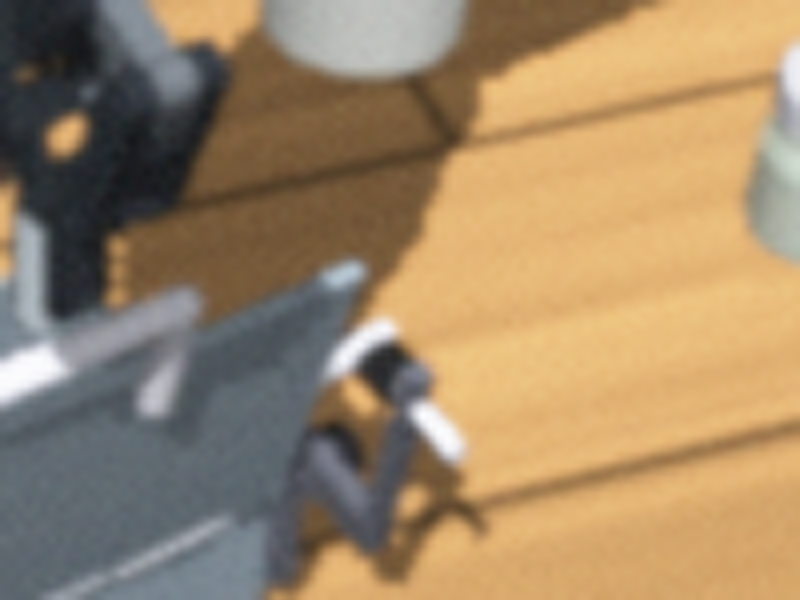

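Request:
send_rows:
  delta_pos:
    - [-0.01,-0.01,0.02]
    - [-0.03,-0.035,0.03]
    - [-0.055,-0.07,0.03]
    - [-0.08,-0.105,0.03]
    - [-0.105,-0.14,0.03]
    - [-0.13,-0.18,0.02]
    - [-0.155,-0.22,0]
    - [-0.18,-0.255,-0.03]
    - [-0.2,-0.285,-0.06]
    - [-0.2085,-0.296,-0.09]
  spin: [-8,-16,-24,-32,-40,-48,-56,-64,-72,-80]
  hand: 60

```text
time: 11.0
eef_pos: [0.4651, -0.3145, 0.1908]
eef_rot: [-0.0, -0.2, 0.98, 0.0]
contact_force: [0.3, -0.6, -0.0]
opening: 0.0514
```

Request:
send_rows:
  delta_pos:
    - [0,0,-0.02]
    - [0,0,-0.03]
    - [0,0,-0.03]
    - [0,0,-0.03]
  spin: [-6.5,-6.5,-6.5,-6.5]

```text
time: 11.4
eef_pos: [0.4678, -0.3123, 0.1632]
eef_rot: [0.0, -0.149, 0.989, -0.0]
contact_force: [0.5, -0.2, 0.4]
opening: 0.0511
```

Run:
```python
from h import *
from scipy.spatial.transform import Rotation as Ro
s=manip.state(); print(s['time'],s['eef_pos'],s['eef_rot'],s['qpos'].round(2),s['opening'])
w=manip.grab_frame("wrist"); save(w,"w14"); K=w["K"];T=w["T_tool_cam"]
q=s['eef_rot']; R=Ro.from_quat([q[1],q[2],q[3],q[0]]).as_matrix()
print('jaw dir',R[:,1])
def fe(X):
    c=(R.T@(np.array(X)-s['eef_pos'])); c=T[:3,:3].T@(c-T[:3,3]); r=np.hypot(c[0],c[1]); th=np.arctan2(r,c[2])
    return K[0,2]+K[0,0]*th*c[0]/r,K[1,2]+K[1,1]*th*c[1]/r
for X in([.468,-.313,.062],[.468,-.313,0]): print('pred',fe(X))
for d in manip.cut_out(w,"coin_roll"):
    print(d["confidence"],d["extent"]); 
    m=d["mask"]; v,u=np.nonzero(m&(w["z_map"]>0)); z=w["z_map"][v,u]
    a=(u-K[0,2])/K[0,0];b=(v-K[1,2])/K[1,1]; th=np.hypot(a,b); k=np.tan(th)/np.maximum(th,1e-9)
    P=np.c_[a*k*z,b*k*z,z]; P=P@T[:3,:3].T+T[:3,3]; P=P@R.T+s['eef_pos']
    t=P[:,2]>P[:,2].max()-.008
    print(np.percentile(P,[2,50,98],axis=0).round(3).tolist(),'top',P[t].mean(0).round(4),P[t].min(0).round(3),P[t].max(0).round(3),'rgb',w["frame"][v,u].mean(0))
p=manip.grab_frame("side"); save(p,"s14",(200,80,220,165),3.6)
```

```text
11.4 [ 0.46781823 -0.31232983  0.16318984] [ 4.79798662e-04 -1.49322464e-01  9.88788312e-01 -4.95545331e-04] [-0.23 -0.05 -0.17  0.   -1.45 -1.04] 0.05106318719024348
jaw dir [-0.29529614  0.95540511 -0.00112327]
pred (np.float64(321.64931928781016), np.float64(206.5670804319214))
pred (np.float64(322.040633710789), np.float64(183.36919600275914))
0.92 [266.9, 95.9, 43.8, 45.9]
[[0.395, -0.37, 0.014], [0.409, -0.355, 0.062], [0.424, -0.342, 0.064]] top [ 0.41   -0.3562  0.0624] [ 0.395 -0.372  0.057] [ 0.426 -0.341  0.065] rgb [199.3790932  183.56171285 175.77392947]
0.8 [273.7, 228.6, 34.1, 63.0]
[[0.523, -0.338, 0.003], [0.528, -0.324, 0.054], [0.551, -0.31, 0.063]] top [ 0.4786 -0.3351  0.1459] [ 0.475 -0.337  0.145] [ 0.485 -0.333  0.148] rgb [ 84.63792049 139.27400612 139.29663609]
0.74 [340.0, 237.2, 33.3, 60.6]
[[0.508, -0.276, -0.0], [0.517, -0.266, 0.052], [0.546, -0.251, 0.063]] top [ 0.4701 -0.2843  0.1481] [ 0.47  -0.285  0.147] [ 0.47  -0.284  0.149] rgb [95.15912994 91.01488266 89.44876932]
0.39 [361.7, 8.4, 121.0, 117.6]
[[0.293, -0.311, 0.005], [0.336, -0.257, 0.039], [0.384, -0.218, 0.041]] top [ 0.3393 -0.2657  0.0396] [ 0.289 -0.313  0.035] [ 0.388 -0.215  0.042] rgb [135.30956064 103.61092203  64.15686881]
```

View pics/w14.png

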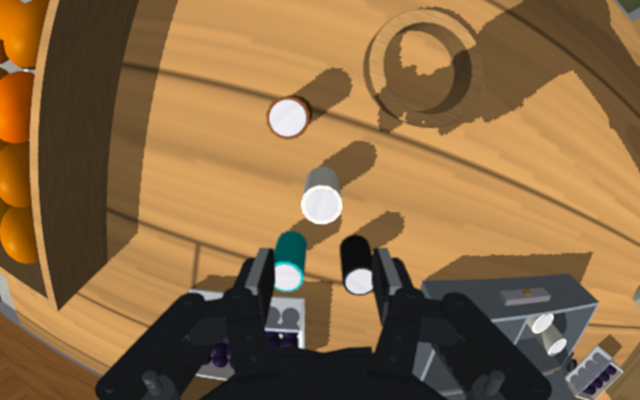

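View pics/s14.png

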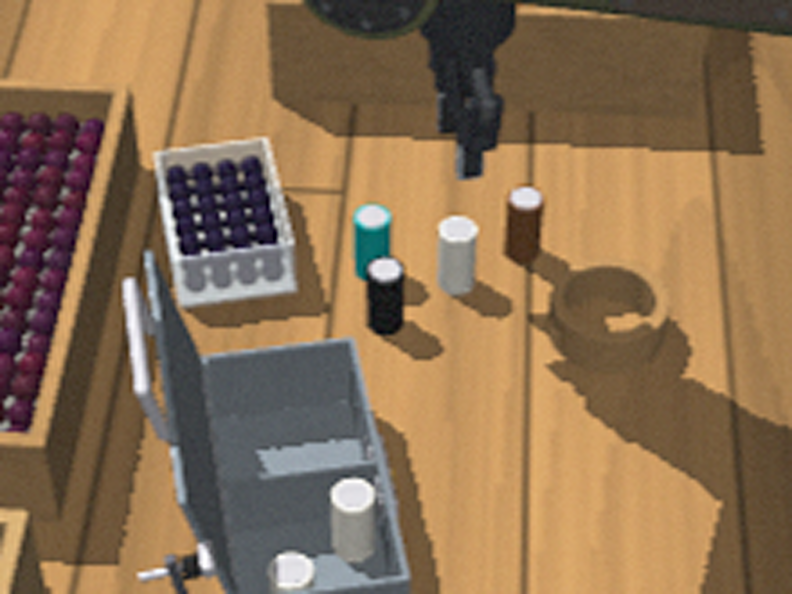

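The wrist view puts the white roll's top at (322,205), against a predicted (322,206). The jaws are clear of the teal (288,275) and black (357,280) rolls. I descend and grip.

Request:
send_rows:
  delta_pos:
    - [0,0,-0.03]
    - [0,0,-0.06]
    - [0,0,-0.09]
    - [0,0,-0.11]
    - [0,0,-0.117]
    - [0,0,-0.117]
    - [0,0,-0.117]
  spin: [0,0,0,0,0,0,0]

```text
time: 12.25
eef_pos: [0.4682, -0.3127, 0.0467]
eef_rot: [0.001, -0.148, 0.989, -0.001]
contact_force: [0.1, -0.4, 0.4]
opening: 0.0511
```

Request:
send_rows:
  delta_pos:
    - [0,0,0]
    - [0,0,0]
    - [0,0,0]
    - [0,0,0]
    - [0,0,0]
    - [0,0,0]
  spin: [0,0,0,0,0,0]
  hand: 25

```text
time: 12.85
eef_pos: [0.4682, -0.3128, 0.0468]
eef_rot: [0.001, -0.148, 0.989, -0.001]
contact_force: [-0.6, 0.4, 6.5]
opening: 0.0308
```

Request:
send_rows:
  delta_pos:
    - [0,0,0.01]
    - [0,0,0.03]
    - [0,0,0.06]
    - [0,0,0.09]
    - [0,0,0.12]
    - [0,0,0.12]
  spin: [0,0,0,0,0,0]

```text
time: 13.45
eef_pos: [0.4686, -0.3134, 0.1705]
eef_rot: [0.003, -0.148, 0.989, -0.002]
contact_force: [0.3, -0.2, -1.8]
opening: 0.0309
```

Run:
```python
from h import *
s=manip.state(); print(s['time'],s['eef_pos'],s['contact_force'],s['opening'])
p=manip.grab_frame("side"); save(p,"s15",(200,80,220,165),3.6)
w=manip.grab_frame("wrist"); save(w,"w15")
# box floor check: project box model on the side picture
H=np.array([.633,-.0275]); y=np.radians(13.5); ex=np.array([np.cos(y),np.sin(y)]); ey=np.array([-ex[1],ex[0]])
O=H-.06*ex; print('box origin',O,'bay',O-.059*ey, 'bay-8mm x',O-.059*ey-.008*ex)
P,u,v=pts(p); d=P[:,:2]-O; bx=d@ex; by=d@ey
m=(abs(bx)<.075)&(by>-.135)&(by<-.01)
for lo,hi in((-.005,.012),(.066,.082)):
    k=m&(P[:,2]>lo)&(P[:,2]<hi); print(lo,k.sum(),np.percentile(bx[k],[1,50,99]).round(3),np.percentile(by[k],[1,50,99]).round(3),np.median(P[k,2]))
f=p["frame"][:,:,::-1].copy()
for x in(-.06,-.056,.056): 
    a=proj(p,[list(O+x*ex+yy*ey)+[.075] for yy in(-.12,.12)]); cv2.line(f,*[tuple(map(int,q.round())) for q in a],(0,0,255),1)
for yy in(-.12,-.002,.002,.12): 
    a=proj(p,[list(O+x*ex+yy*ey)+[.075] for x in(-.06,.06)]); cv2.line(f,*[tuple(map(int,q.round())) for q in a],(0,255,0),1)
cv2.imwrite("pics/ov15.png",cv2.resize(f[150:270,210:350],None,fx=5,fy=5))
```

```text
13.45 [ 0.46864344 -0.31336319  0.17047767] [ 0.25491349 -0.18950996 -1.81877475] 0.03093834216169571
box origin [ 0.5746578  -0.04150672] bay [ 0.58843108 -0.09887655] bay-8mm x [ 0.58065212 -0.10074411]
-0.005 708 [-0.074 -0.004  0.051] [-0.121 -0.088 -0.053] 0.005820756522943116
0.066 257 [-0.061  0.     0.06 ] [-0.122 -0.114 -0.014] 0.07487712639267086
```

View pics/s15.png

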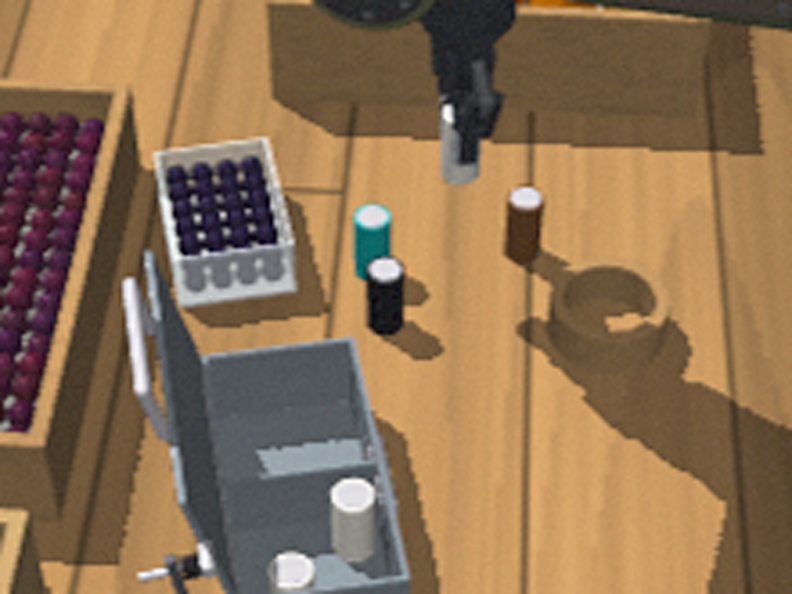

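View pics/ov15.png

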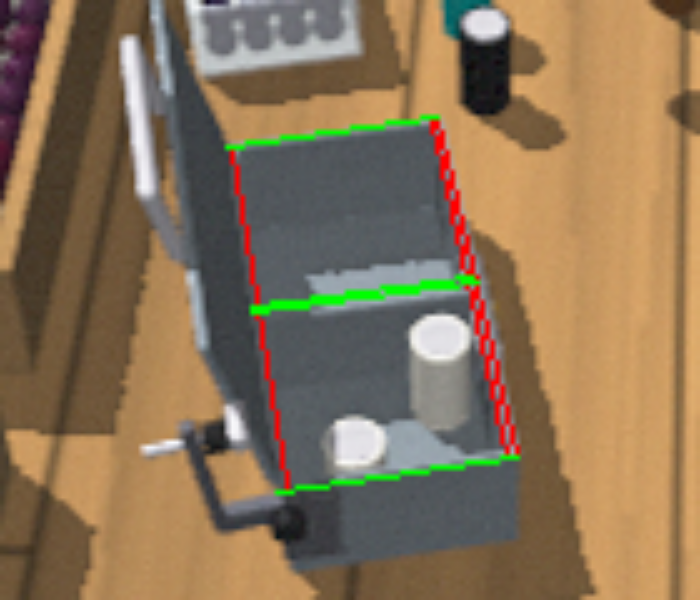

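View pics/w15.png

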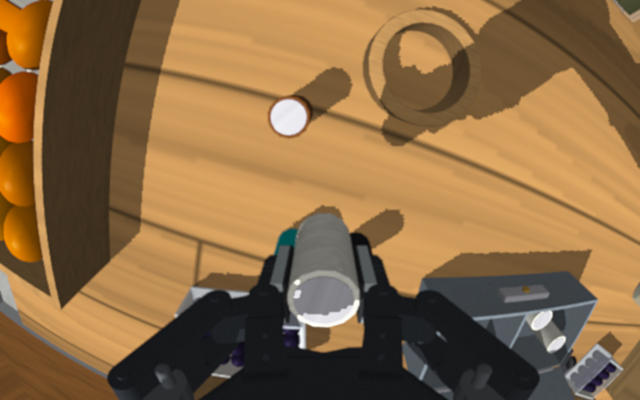

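Request:
send_rows:
  delta_pos:
    - [0.01,0.018,0]
    - [0.025,0.045,0]
    - [0.04,0.075,0]
    - [0.055,0.105,0]
    - [0.07,0.135,0]
    - [0.085,0.16,0]
    - [0.1,0.185,0]
    - [0.109,0.203,0]
    - [0.113,0.211,0]
    - [0.113,0.211,0]
  spin: [0,-1,-2,-3,-3.5,-3.5,-3.5,-3.5,-3.5,-3.5]

```text
time: 14.55
eef_pos: [0.5798, -0.1006, 0.1633]
eef_rot: [-0.001, -0.118, 0.993, 0.0]
contact_force: [-0.7, 0.5, -1.8]
opening: 0.0306
```

Run:
```python
from h import *
s=manip.state(); print(s['time'],s['eef_pos'],s['contact_force'],s['opening'])
p=manip.grab_frame("side"); save(p,"s16",(200,80,220,165),3.6)
w=manip.grab_frame("wrist"); save(w,"w16")
p=manip.grab_frame("scene"); save(p,"c16",(220,130,200,150),4)
```

```text
14.55 [ 0.57978461 -0.10055576  0.16330205] [-0.67190143  0.53343739 -1.75780898] 0.030588260924194702
```

View pics/s16.png

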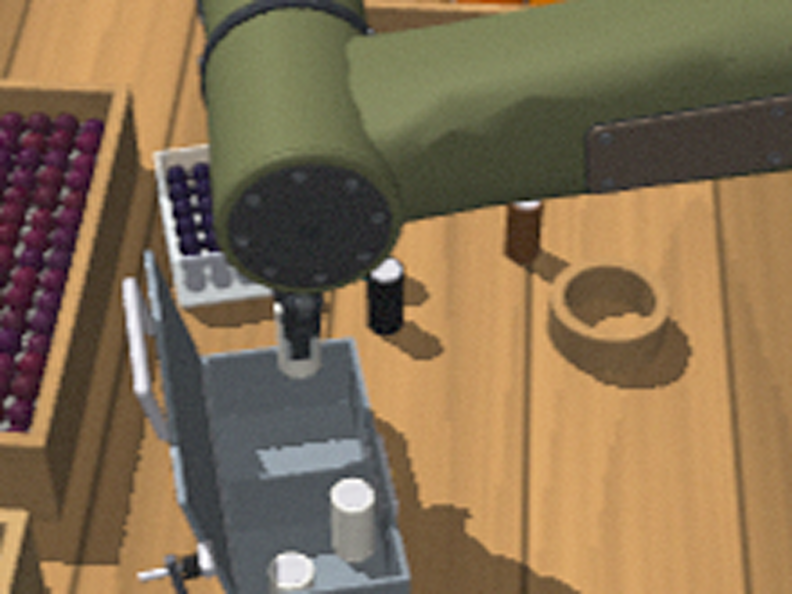

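View pics/w16.png

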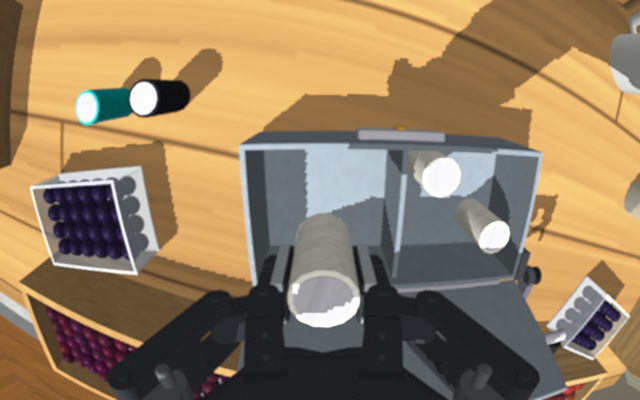

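View pics/c16.png

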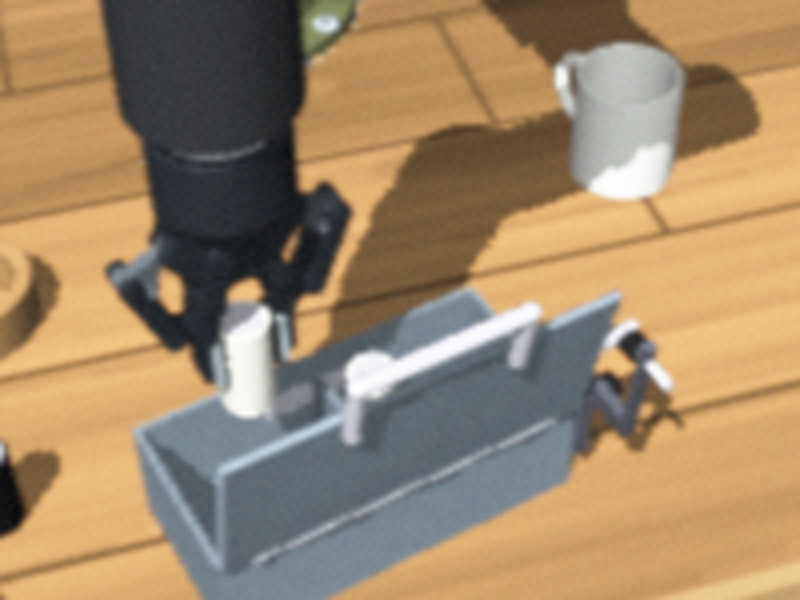

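Run:
```python
from h import *
s=manip.state(); t=s['eef_pos']
y=np.radians(13.5); ex=np.array([np.cos(y),np.sin(y)]); ey=np.array([-ex[1],ex[0]])
for n in("scene","side"):
    p=manip.grab_frame(n); P,u,v=pts(p); d=P[:,:2]-t[:2]; bx=d@ex; by=d@ey
    m=(abs(bx)<.03)&(abs(by)<.1)&(P[:,2]>.09)
    for lo in np.arange(-.1,.1,.01):
        k=m&(by>=lo)&(by<lo+.01)
        if k.sum()>2: print(n,round(lo,2),k.sum(),'min z rel tcp',(np.percentile(P[k,2],3)-t[2]).round(3))
```

```text
scene -0.07 51 min z rel tcp 0.066
scene -0.06 90 min z rel tcp 0.044
scene -0.05 1299 min z rel tcp 0.053
scene -0.04 841 min z rel tcp 0.035
scene -0.03 462 min z rel tcp -0.006
scene -0.02 303 min z rel tcp -0.039
scene -0.01 268 min z rel tcp -0.04
scene -0.0 266 min z rel tcp -0.036
scene 0.01 272 min z rel tcp -0.017
scene 0.02 225 min z rel tcp -0.005
scene 0.03 201 min z rel tcp 0.027
scene 0.04 227 min z rel tcp 0.034
scene 0.05 169 min z rel tcp 0.05
scene 0.06 101 min z rel tcp 0.073
scene 0.07 78 min z rel tcp 0.363
scene 0.08 71 min z rel tcp 0.363
scene 0.09 69 min z rel tcp 0.365
side -0.05 16 min z rel tcp 0.384
side -0.04 52 min z rel tcp 0.385
side -0.03 63 min z rel tcp 0.387
side -0.02 68 min z rel tcp 0.387
side -0.01 85 min z rel tcp 0.011
side -0.0 137 min z rel tcp -0.042
side 0.01 128 min z rel tcp -0.042
side 0.02 166 min z rel tcp -0.01
side 0.03 200 min z rel tcp 0.36
side 0.04 267 min z rel tcp 0.032
side 0.05 135 min z rel tcp 0.046
side 0.06 137 min z rel tcp 0.067
side 0.07 92 min z rel tcp 0.357
side 0.08 88 min z rel tcp 0.357
side 0.09 96 min z rel tcp 0.356
```

Request:
send_rows:
  delta_pos:
    - [0,0,-0.02]
    - [0,0,-0.045]
    - [0,0,-0.07]
    - [0,0,-0.09]
    - [0,0,-0.1]
    - [0,0,-0.106]
    - [0,0,-0.109]
    - [0,0,-0.109]
  spin: [0,0,0,0,0,0,0,0]

```text
time: 15.6
eef_pos: [0.5805, -0.1015, 0.0566]
eef_rot: [0.0, -0.117, 0.993, -0.0]
contact_force: [0.4, -0.7, -2.2]
opening: 0.031
```

Request:
send_rows:
  delta_pos:
    - [0,0,-0.001]
    - [0,0,-0.002]
    - [0,0,-0.003]
  spin: [0,0,0]

```text
time: 15.9
eef_pos: [0.5804, -0.1013, 0.0534]
eef_rot: [0.0, -0.118, 0.993, 0.0]
contact_force: [0.0, -0.6, -0.8]
opening: 0.0307
```

Request:
send_rows:
  delta_pos:
    - [0,0,-0.001]
    - [0,0,-0.002]
    - [0,0,-0.002]
  spin: [0,0,0]

```text
time: 16.2
eef_pos: [0.5802, -0.1014, 0.0509]
eef_rot: [-0.0, -0.118, 0.993, 0.0]
contact_force: [-0.1, -0.7, -2.4]
opening: 0.0307
```

Request:
send_rows:
  delta_pos:
    - [0,0,-0.0005]
    - [0,0,-0.001]
    - [0,0,-0.001]
  spin: [0,0,0]

```text
time: 16.5
eef_pos: [0.5803, -0.1014, 0.0509]
eef_rot: [0.0, -0.118, 0.993, -0.0]
contact_force: [-4.4, 0.6, 4.7]
opening: 0.0305
```

The force reversed to +4.7 N at TCP z 0.0509, as expected, so the roll is on the floor. I release it and retreat.

Request:
send_rows:
  delta_pos:
    - [0,0,0]
    - [0,0,0]
    - [0,0,0]
    - [0,0,0]
    - [0,0,0]
  spin: [0,0,0,0,0]
  hand: 58

```text
time: 17.0
eef_pos: [0.5802, -0.1014, 0.0498]
eef_rot: [-0.0, -0.118, 0.993, 0.0]
contact_force: [-0.5, 0.1, 0.3]
opening: 0.0497
```

Request:
send_rows:
  delta_pos:
    - [0,0,0.01]
    - [0,0,0.03]
    - [0,0,0.06]
    - [0,0,0.1]
    - [0,0,0.14]
    - [0,0,0.18]
    - [-0.03,-0.02,0.21]
    - [-0.07,-0.04,0.22]
    - [-0.1,-0.06,0.22]
    - [-0.1,-0.06,0.22]
  spin: [0,0,0,0,0,0,0,0,0,0]

```text
time: 18.0
eef_pos: [0.478, -0.1632, 0.2732]
eef_rot: [0.002, -0.116, 0.993, -0.001]
contact_force: [0.4, -0.0, 1.7]
opening: 0.0496
```

Run:
```python
from h import *
s=manip.state(); print(s['time'],s['eef_pos'],s['contact_force'],s['opening'])
y=np.radians(13.5); ex=np.array([np.cos(y),np.sin(y)]); ey=np.array([-ex[1],ex[0]]); O=np.array([.5747,-.0415])
for n in("scene","side"):
    p=manip.grab_frame(n); P,u,v=pts(p); d=P[:,:2]-O; bx=d@ex; by=d@ey
    m=(abs(bx)<.05)&(by<-.02)&(by>-.1)&(P[:,2]>.055)&(P[:,2]<.08)
    if m.sum(): print(n,m.sum(),np.c_[bx,by,P[:,2]][m].mean(0).round(4),np.c_[bx,by,P[:,2]][m].min(0).round(3),np.c_[bx,by,P[:,2]][m].max(0).round(3))
    save(p,"z_"+n,(220,130,200,150),4)
w=manip.grab_frame("wrist"); save(w,"z_w")
```

```text
18.0 [ 0.47801499 -0.16322879  0.27316586] [ 0.41806784 -0.00748025  1.74480255] 0.04959554204105033
scene 31 [-0.0194 -0.0604  0.0675] [-0.025 -0.073  0.065] [-0.014 -0.047  0.07 ]
side 109 [-0.0101 -0.0574  0.066 ] [-0.026 -0.076  0.055] [ 0.004 -0.043  0.074]
```

View pics/z_scene.png

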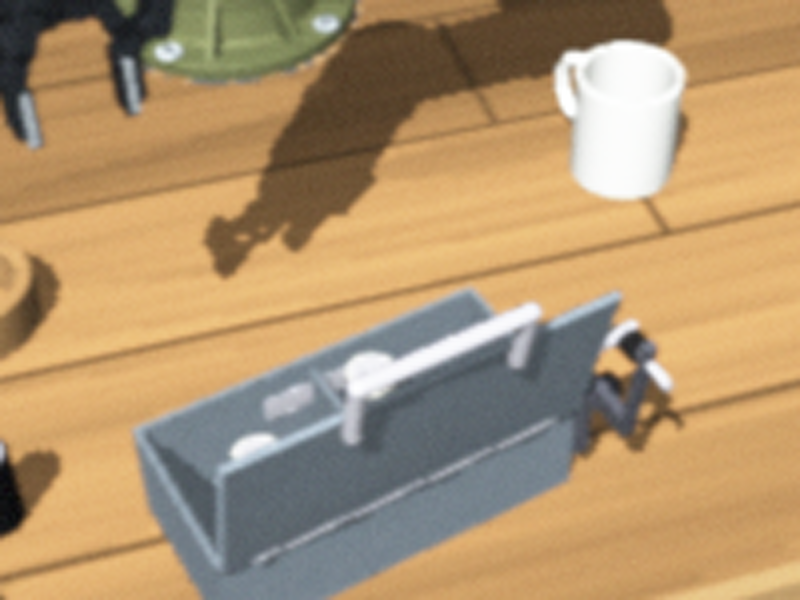

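View pics/z_side.png

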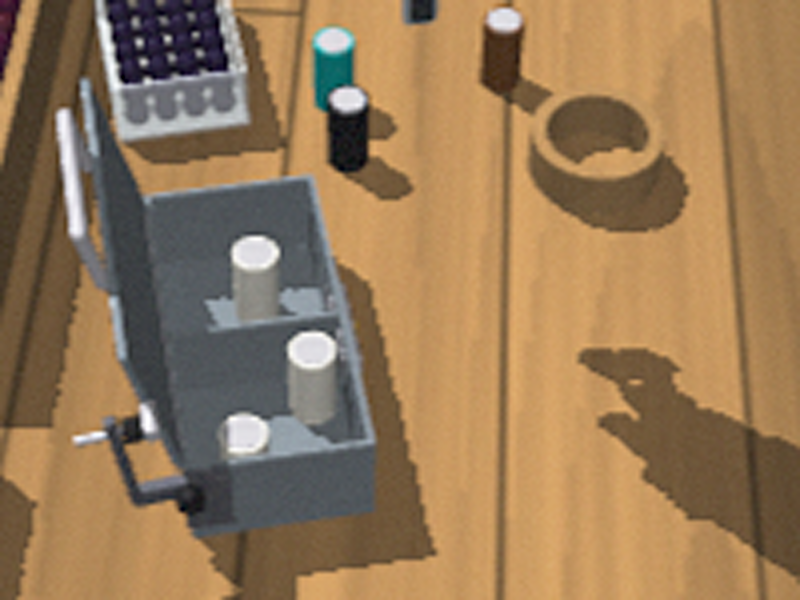

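View pics/z_w.png

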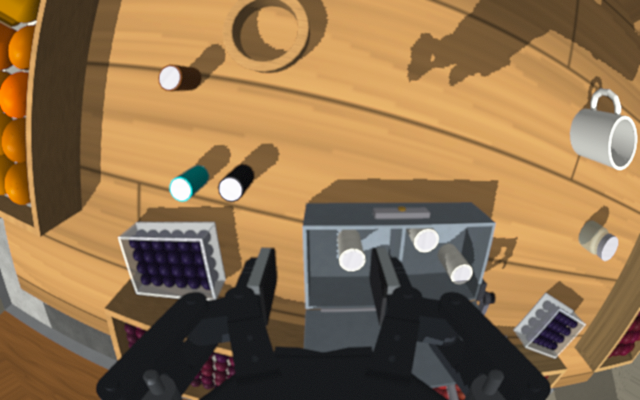

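The side view shows the roll upright in the bay (255,280), and its measured top height is 0.066 m, which equals the 4 mm floor plus 62 mm. The lid rests on the pressed-in buffer at (130,425), nothing else has moved, and the robot is clear.

```bash
python3 -c "
from plant import manip
print(manip.close_job())"
```

```text
the job is handed in; nothing more can be done
None
```

The lid is open and resting on its buffer, and the white coin roll stands upright in the empty compartment. I handed the job in at about 18 s of robot time.

- **Lid:** I pinched the handle and swung the lid up, then loosened the grip and pushed it back slowly. The push rose from about 2 to 6.3 N once the lid met the stop. I stopped with the buffer in by about 6.5–7 mm, estimated from how far the handle travelled after contact. After I let go, the pictures still showed the lid resting on the pressed-in buffer.
- **Coin roll:** I took the white one, not the brown, teal or black look-alikes. I lowered it until the force showed it had touched the floor, then released it. The side camera put its top at 66 mm, as expected for upright on the floor (4 + 62 mm), about 10 mm in front of the bay's centre. The scene camera saw only the part of its top not hidden by the lid, so its centre came out 9 mm further forward than the side camera's.
- **Last checks:** The other things showed no movement in the final pictures, and the robot was touching nothing. The buffer's resting push-in I judged only by eye from the pictures, not by measurement.

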